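# Press a glued dowel home in the locking clamp

### The arm

A 7-joint arm with a two-finger parallel gripper is mounted at the origin on the work surface. World frame = base frame: x ahead of the robot, y to its left, z up, the work surface at z = 0. Lengths are in m, angles in rad, forces in N, time in s.
With the tool pointing down it reaches from about 0.425 to 0.875 m from the base axis. Payload 4.7 kg.
Tool frame: the origin (TCP) lies on the mounting face of the last link; the fingertips stand 182 mm ahead of it and the grasp point (between the pads) lies 164 mm ahead of it (ctrl.finger_overhang is the distance from the TCP to the fingertips, in m); z points along the fingers, y is the line along which they close (so a half turn about z gives the same grasp; the last joint's range is limited). The gripper opens to 87 mm and grips with 3 to 60 N. Pads are 19 mm wide; open, the fingers measure 117 mm over their backs; the gripper's body (75 mm by 190 mm) begins 51 mm behind the grasp point.
Start: joints at [1.307, 0.321, -0.07, 1.45, 0.023, 1.371, -0.057], TCP at [0.178, -0.625, 0.405] pointing down, gripper open.
Joint ranges: [-2.86, 2.86], [-0.3, 2.09], [-1.38, 1.24], [0.06, 2.45], [-1.56, 4.7], [0.09, 2.05], [-2.69, 2.69]. Speed limits (rad/s): [2.57, 2.57, 3.14, 3.14, 3.14, 3.14, 3.14].

### API

Orientations are given as a rotation vector (axis times angle).
In Python, from bench import ctrl gives the robot as it stands.
- The arm moves only by the shell command python3 -m jog 'ROWS' [FORCE]. ROWS is a JSON object of lists of equal length, an entry for each row: "translation": the shift along the tool's x, y, z as a fraction of full scale, a list of three; "yaw": the turn about the tool's z as a fraction of full scale; "jaw": the closure, from 0 (fully open) to 1 (shut). In form: {"translation": [[dx, dy, dz], ...], "yaw": [yaw, ...], "jaw": [jaw, ...]}. A call has 1 to 8 rows; each row is the pose to reach, as a shift and turn from the pose commanded when the call began, along the tool's axes at that moment, turning the shorter way round; what a row does not reach only later rows make up. Full scale, the value 1, is 0.2 m for a shift and 180 degrees for a turn. A row lasts 1/8 s, in which the tool goes at most 62.5 mm and 10.7 degrees, less where a joint would pass 70% of its speed; a pose out of reach is approached as far as the arm can. A call with a number of a shift or a turn outside -1 to 1 is refused whole. A call with a gripper value outside its range is refused whole. The fingers move at their own pace and stop on an object; FORCE is the grip in N (left out, the last holds). Time passes only in rows, so rows that repeat a pose let the fingers close. It gives the time, the measured TCP pose, the force, the opening and the grip force at its end, in the units of the state.
- ctrl.get_state(): the state, without advancing time (a new reading comes with each control period).
- ctrl.get_image(name): name is "side" or "top"; returns a dict with "pixels" (384x512x3 uint8, blue, green, red), "fx", "fy", "cx", "cy" (pixels), "R" (3x3) and "t" (3): a world point X has camera coordinates R X + t. Camera axes: x right, y down, z forward; pixel columns grow to the right and rows downward; lengths in m; the calibration is good to about 2 mm. A picture is of the moment at which its call begins. There is no depth.
- ctrl.close_job(): hands the job in; it is judged then, once.
Trained networks look in a picture, given as the dict that the camera call returned (one of the last four; its "shot" number tells which), for a name from the list of things; names that differ only in an ending like _2 or _b are one class to them, and where a whole thing is asked for, a point or a joint stands for the part that bears it (a point fixed in the world has none). Each returns a list of dicts, best first, with "p" (0 to 1); they miss things now and then, are a little off and sometimes report something else, mostly with a low value. They report only what shows in the picture. A call takes as long as a camera call. They do not tell look-alikes from the thing itself.
- ctrl.silhouettes(label, picture): "region" (384x512 bool, what is visible of it) and "at" ([column, row] in pixels, amid what is visible of it).
The state is a dict: "time": time; "joint_positions": joint angles; "qd": joint speeds; "joint_torque": joint torques, N m; "position": TCP position; "tool_rot": TCP orientation; "ft_force": force on the tool from outside, world axes, zero at the start; "torque": the same for the moment, N m; "grip_width": opening from 0.0 (shut) to 1.0 (fully open); "grip_force": force on a finger pad.
Only numpy, scipy, OpenCV 4.12 (cv2) and the standard library are available. Lean on these libraries where they do the work, as an engineer would, in place of code of your own. Each camera call takes 0.05 s, during which the arm holds its last target. There are 200 camera calls.

### The job

The wooden dowel in the batten still stands proud: push the locking clamp's upper handle down by its end until it goes over centre and stays locked by itself, squeezing the dowel flush, and take your hand off it for a second. Then flick the upright release lever on the handle towards the handle's end so that the jaw springs off, draw the batten out of the jaws and lay it gently, dowel up, flat in the plywood tray, leaving the clamp open. Go by feel: never put more than about 30 N on the clamp, and do not disturb the other things on the bench.

Things in the scene. Friction and masses are not known exactly. Their poses are not given: they have to be found in the camera images.
- clamp: Steel locking pliers mounted level on a plywood board (400 x 100 x 18 mm) screwed to the bench. Origin on the bench under the jaw hinge; x runs along the clamp out of the jaws' mouth, -x along the handles to their ends, z up. The upper jaw is 22 mm wide and reaches to x = 82 mm, up to 145 mm above the bench when open. The fixed lower handle runs to x = -220 mm, its top 34 mm above the bench.
- handle_pivot (a point): Pin on which the upper handle turns (axis: clamp y), 60 mm above the bench at clamp x = -36 mm. Pushing the handle's end down shuts the upper jaw. The last 4 mm or so at its end, past the centre, it drops by itself if let go, onto a hard stop, and stays locked there.
- handle_end (a point): Pushing spot on top of the upper handle, a steel bar 24 mm wide, 148 mm from handle_pivot; the flat there runs 30 mm back, 22 mm on. It starts raised 33 to 54 degrees, stays where left. Locked, this point is 72 to 106 mm above the bench, by an unseen screw setting: go by feel. The push climbs to about 10 N, fades to 2-4 N over the last 20 mm, then the hard stop is felt (4 N or more per mm).
- release_tab (a point): Point on the release lever, an upright steel tab (16 mm wide, 5 thick) standing on the handle 100 mm from handle_pivot; its top is 19 mm above, the handle's top 32 to 54 mm below. Push it at this point, on its jaw side, along clamp -x some 25 to 40 mm (about 10 N) to its stop, keeping 20 mm clear of the rising handle, then let go: the handle springs up 40 mm or more, the jaw opens, the tab springs back.
- release (a joint): Turn of the release lever in rad: 0 at rest, grows to 0.85 (its stop) as the tab is pushed towards the handle's end; from about 0.1 on it lifts the locked handle.
- pad_face (a point): Centre of the under face of the round rubber pad (24 mm across) at the tip of the upper jaw, which comes down on the dowel, at clamp x = 70 mm. About 63 mm above the bench when locked, 75 mm with the jaw open.
- batten_center (a point): Centre (half-way up) of the light wooden batten, 160 x 40 x 24 mm, 0.11 kg, lying on the bed under the jaw; x along its length out of the jaws, z up (dowel side). Grasp it across its 40 mm width 10 to 40 mm out (+x) from its centre, clear of the jaw. Draw it out along +x by 70 mm or more before raising it.
- dowel_top (a point): Centre of the top of the dark wooden dowel, 16 mm across, in the batten 50 mm from its centre towards -x. Flush, it lies 12 mm above batten_center.
- dowel (a joint): How far the dowel has been pushed in from standing 6 mm proud, in m: 0.006 is flush with the batten's top; it starts at 0 to 0.002. It is a tight fit: about 10 N of friction.
- tray: Shallow plywood tray on the bench, 215 (its x) x 135 (its y) mm outside, walls 6 mm thick and 14 mm high, floor about 6 mm thick; origin at the centre of its underside.
- pad: The rubber pad itself with its sprung stem; origin at pad_face.
- batten: The batten; origin at the centre of its underside, 12 mm below batten_center.
- glue_jar: Yellow glue jar, 72 mm across, 95 mm high; leave alone.
- cup: Green cup, 76 mm across, 85 mm high; leave alone.
- phone: Black phone lying flat, 75 x 150 x 9 mm; leave alone.
- screwdriver: Screwdriver lying flat; leave alone.
- bed (a point): Middle of the top of the lower jaw, a fixed flat steel bed 135 x 28 mm, 40 mm above the bench, 92 mm out from the clamp's origin; it carries the batten.
There are look-alikes about, which are no part of the job. What is meant by the batten is not green, and is the smaller of those in its own colour.

How it is judged:
By the outcome, as a careful person would: the job done as asked, in the order asked, and still so for the second after the job is handed in, with the robot touching nothing.
It also fails if it takes over 72 s, if anything falls off the work surface, if the arm or the gripper's body presses on something with over 40 N, if the wrist force passes 120 N, or if a joint passes its speed limit or range.

## Working session

There is one attempt and no reset: what is moved stays moved. The work goes in short steps, Python scripts to look and compute and a shell command to move; the robot and the scene stay as the last step left them, time stands still between calls to the robot, and variables do not carry over. Pictures are saved under pics/ and viewed, at most 10 in all, crops included, and the job is handed in when it is done.

```bash
ls; mkdir -p pics
cat > h.py <<'E'
import numpy as np, cv2
from bench import ctrl
from scipy.spatial.transform import Rotation as Ro
def pix(im,X):
    c=np.array(im["R"])@np.array(X)+np.array(im["t"]); return np.array([im["fx"]*c[0]/c[2]+im["cx"],im["fy"]*c[1]/c[2]+im["cy"]])
def ray(im,p):
    R=np.array(im["R"]);d=R.T@np.array([(p[0]-im["cx"])/im["fx"],(p[1]-im["cy"])/im["fy"],1.]);return -R.T@np.array(im["t"]),d
def atz(im,p,z):
    o,d=ray(im,p);return o+d*(z-o[2])/d[2]
def tri(a,pa,b,pb):
    o1,d1=ray(a,pa);o2,d2=ray(b,pb);s=np.linalg.lstsq(np.c_[d1,-d2],o2-o1,rcond=None)[0]
    P=o1+d1*s[0];Q=o2+d2*s[1];return (P+Q)/2,np.linalg.norm(P-Q)
E
python3 - <<'E'
from h import *
np.set_printoptions(precision=3,suppress=True)
s=ctrl.get_state();print(s)
a=ctrl.get_image("top");b=ctrl.get_image("side")
cv2.imwrite("pics/top.png",a["pixels"]);cv2.imwrite("pics/side.png",b["pixels"])
for im,n in((a,"top"),(b,"side")):
    print(n,-np.array(im["R"]).T@im["t"],im["fx"])
    for l in["clamp","handle_end","release_tab","pad_face","batten_center","dowel_top","tray","glue_jar","cup","phone","screwdriver"]:
        print(l,[(round(r["p"],2),np.round(r["at"]).tolist(),int(np.sum(r["region"]))) for r in ctrl.silhouettes(l,im)])
E
```

```text
pics
{'time': 0.0, 'joint_positions': array([ 1.307,  0.322, -0.07 ,  1.452,  0.023,  1.371, -0.057]), 'qd': array([-0.001, -0.001, -0.001,  0.   , -0.001,  0.001, -0.   ]), 'joint_torque': array([ -0.   , -49.129,  -0.404, -31.252,  -0.064,   0.044,   0.   ]), 'position': array([ 0.178, -0.625,  0.404]), 'tool_rot': array([-3.109, -0.435,  0.001]), 'ft_force': array([ 0.427, -0.859,  0.858]), 'torque': array([ 0.038, -0.02 , -0.078]), 'grip_force': 0.0, 'grip_width': 0.997980769858937}
top [0.455 0.023 1.205] 408.78664662791886
clamp [(0.57, [292.0, 172.0], 4281)]
handle_end [(0.52, [328.0, 167.0], 320), (0.49, [309.0, 166.0], 85)]
release_tab [(0.57, [311.0, 166.0], 96)]
pad_face []
batten_center [(0.95, [160.0, 292.0], 1661), (0.78, [272.0, 104.0], 843), (0.64, [229.0, 168.0], 704)]
dowel_top [(0.54, [172.0, 275.0], 50)]
tray [(0.88, [259.0, 239.0], 3456)]
glue_jar [(0.9, [369.0, 225.0], 730)]
cup [(0.59, [126.0, 205.0], 694), (0.55, [291.0, 173.0], 4392)]
phone [(0.93, [198.0, 128.0], 1202)]
screwdriver [(0.44, [291.0, 174.0], 4155)]
side [0.448 1.114 0.813] 421.4544980052919
clamp [(0.8, [240.0, 194.0], 1992)]
handle_end [(0.45, [237.0, 163.0], 160), (0.18, [234.0, 196.0], 2021)]
release_tab [(0.47, [235.0, 153.0], 60)]
pad_face [(0.44, [232.0, 199.0], 31)]
batten_center [(0.8, [349.0, 284.0], 2040), (0.68, [170.0, 204.0], 542), (0.62, [223.0, 221.0], 444), (0.26, [232.0, 196.0], 1977)]
dowel_top [(0.62, [324.0, 263.0], 48)]
tray [(0.59, [293.0, 220.0], 1765), (0.55, [282.0, 163.0], 423)]
glue_jar [(0.93, [281.0, 164.0], 486), (0.41, [236.0, 153.0], 36)]
cup [(0.81, [248.0, 296.0], 1100)]
phone [(0.89, [175.0, 250.0], 919)]
screwdriver [(0.51, [202.0, 169.0], 85)]
```

View pics/top.png

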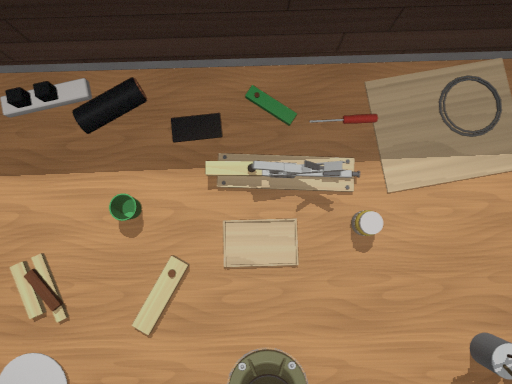

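View pics/side.png

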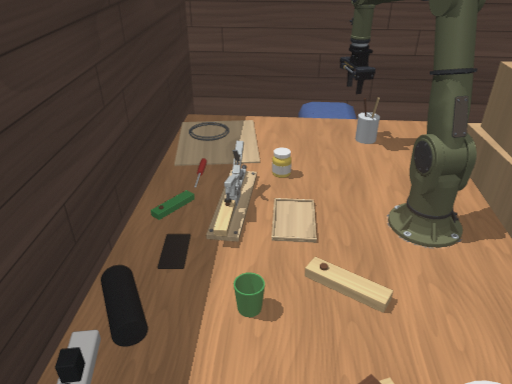

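Candidates for the batten:
- Top (229,168): pale yellow, under the jaw.
- Top (160,292): larger pale yellow, with a dowel.
- Top (272,104): green.
- Top (27,290) and (48,288): offcuts.

I choose (229,168), the smaller yellow one lying in the clamp, and check it in a close crop.

Run:
```python
import cv2,numpy as np
a=cv2.imread("pics/top.png")[140:205,195:375];b=cv2.imread("pics/side.png")[130:245,195:270]
a=cv2.resize(a,None,fx=4.4,fy=4.4,interpolation=cv2.INTER_CUBIC)
b=cv2.resize(b,None,fx=5,fy=5,interpolation=cv2.INTER_CUBIC)
cv2.imwrite("pics/ca.png",a);cv2.imwrite("pics/cb.png",b)
```

```text
(no output)
```

View pics/ca.png

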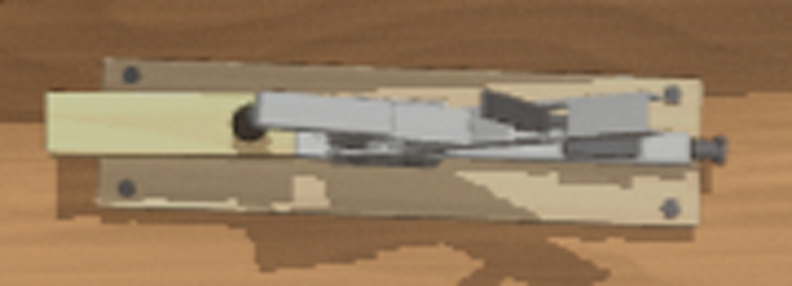

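View pics/cb.png

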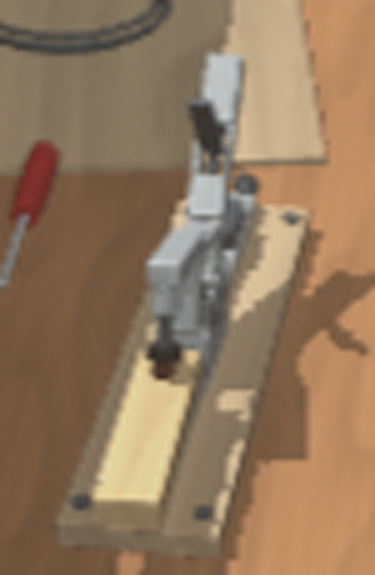

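The crops show the smaller yellow batten lying under the jaw with the dark pad and dowel at top crop (248,122). The handle is raised, ending at crop (650,113), with the dark release tab at crop (515,108). The choice is confirmed.

Run:
```python
from h import *
np.set_printoptions(precision=4,suppress=True)
a=ctrl.get_image("top");b=ctrl.get_image("side")
A=lambda x,y:(np.array([x,y])+.5)/4.4-.5+[195,140]
B=lambda x,y:(np.array([x,y])+.5)/5-.5+[195,130]
sc=np.array([atz(a,A(*p),.019)[:2] for p in((131,75),(127,188),(672,95),(671,208))])
co=np.array([atz(a,A(*p),.018)[:2] for p in((105,58),(98,204),(702,80),(698,225))])
for q in(sc,co):
    d=(q[0]+q[1]-q[2]-q[3])/2;print("cen",q.mean(0),"len",np.linalg.norm(d),"dir deg",np.degrees(np.arctan2(d[1],d[0])))
u=d/np.linalg.norm(d)
e=[atz(a,A(*p),.064)[:2] for p in((45,93),(45,155))];print("batten end",e,np.mean(e,0))
u=(sc[0]+sc[1]-sc[2]-sc[3]);u/=np.linalg.norm(u);n=np.array([-u[1],u[0]])
end=np.mean(e,0);print("batten c",end-.08*u)
P,r=tri(a,A(650,113),b,B(226,57));print("handle end",P,r)
T,r2=tri(a,A(490,103),b,B(198,103));print("tab top",T,r2)
O=end-.2*u
print("origin est",O,"board centre in clamp",(sc.mean(0)-O)@u,(sc.mean(0)-O)@n)
for Q in(P,T):print("clamp xyz",(Q[:2]-O)@u,(Q[:2]-O)@n,Q[2])
sil=[r for r in ctrl.silhouettes("tray",a)][0]
m=sil["region"].astype(np.uint8);rc=cv2.minAreaRect(cv2.findNonZero(m));print("tray",rc,[atz(a,p,.01)[:2] for p in cv2.boxPoints(rc)],atz(a,rc[0],.01))
for l,z in(("glue_jar",.095),("phone",.009),("cup",.085)):
    r=ctrl.silhouettes(l,a)[0];print(l,atz(a,r["at"],z))
```

```text
cen [ 0.6183 -0.0695] len 0.36022008708609315 dir deg 86.38218363525489
cen [ 0.6184 -0.0698] len 0.3977209969318483 dir deg 86.43636169498319
batten end [array([0.6493, 0.1605]), array([0.6092, 0.161 ])] [0.6293 0.1608]
batten c [0.6242 0.0809]
handle end [ 0.6084 -0.2025  0.1738] 0.002520402253224362
tab top [ 0.6156 -0.1091  0.1853] 0.001150205479652395
origin est [ 0.6166 -0.0388] board centre in clamp -0.030522087086818535 -0.003645289052276455
clamp xyz -0.16385864515426302 -0.00215389598788251 0.17381465919830247
clamp xyz -0.07014245016193936 -0.0033653464874254845 0.1853173484939039
tray ((260.20831298828125, 242.10372924804688), (48.67375564575195, 76.22224426269531), 87.66268920898438) [array([0.4843, 0.1217]), array([ 0.4879, -0.1006]), array([ 0.3479, -0.1014]), array([0.344 , 0.1184])] [0.4156 0.0094 0.01  ]
glue_jar [ 0.4672 -0.275   0.095 ]
phone [0.7624 0.1928 0.009 ]
cup [0.5236 0.3827 0.085 ]
```

```bash
python3 -m jog '{"translation":[[0.25,-0.14,0],[0.55,-0.3,0],[0.88,-0.49,0],[0.88,-0.49,0]],"yaw":[0,0,0,0],"jaw":[1,1,1,1]}' 20
python3 -m jog '{"translation":[[0.3,-0.17,0],[0.6,-0.33,0],[0.88,-0.49,0],[0.88,-0.49,0]],"yaw":[0,0,0,0],"jaw":[1,1,1,1]}'
python3 -m jog '{"translation":[[0.15,-0.1,0],[0.3,-0.2,0],[0.5,-0.3,0],[0.7,-0.4,0],[0.88,-0.49,0],[0.88,-0.49,0],[0.88,-0.49,0],[0.88,-0.49,0]],"yaw":[-0.05,-0.1,-0.16,-0.22,-0.28,-0.33,-0.392,-0.392],"jaw":[1,1,1,1,1,1,1,1]}'
cat >> h.py <<'E'
u=np.array([.0625,.998]);n=np.array([-.998,.0625]);O=np.array([.615,-.039])
def where():
    s=ctrl.get_state();R=Ro.from_rotvec(s["tool_rot"]).as_matrix();p=s["position"];t=p+R[:,2]*ctrl.finger_overhang
    print("t",round(s["time"],2),"tip",np.round(t,4),"clamp",np.round([(t[:2]-O)@u,(t[:2]-O)@n,t[2]],4),"F",np.round(s["ft_force"],1),"w",round(s["grip_width"],3),round(s["grip_force"],1))
    return t,R
def rows(cl,w=True):
    "tool-frame fractions to bring tip to clamp coords"
    t,R=where();X=np.r_[O+u*cl[0]+n*cl[1],cl[2]];print("tool y dir",np.round(R[:,1],3),"z",np.round(R[:,2],3),"-> rows",np.round(R.T@(X-t)/.2,3))
E
python3 -c "
from h import *
rows((-.150,0,.175))"
```

```text
time: 2.0
position: [0.3246, -0.4788, 0.4053]
tool_rot: [-3.109, -0.446, -0.003]
ft_force: [-0.2, -0.6, 0.4]
grip_width: 0.634
grip_force: 0.0
time: 2.5
position: [0.4661, -0.3361, 0.4051]
tool_rot: [-3.109, -0.446, -0.003]
ft_force: [-0.9, -0.5, 0.0]
grip_width: 0.173
grip_force: 0.0
time: 3.5
position: [0.605, -0.1993, 0.4044]
tool_rot: [-2.293, -2.148, 0.001]
ft_force: [0.5, -0.1, -0.1]
grip_width: 0.003
grip_force: 0.0
t 3.5 tip [ 0.6049 -0.1994  0.2222] clamp [-1.608e-01  1.000e-04  2.222e-01] F [ 0.5 -0.1 -0.1] w 0.003 0.0
tool y dir [ 0.998 -0.065 -0.001] z [-0.001 -0.001 -1.   ] -> rows [0.054 0.    0.236]
```

```bash
python3 -m jog '{"translation":[[0.03,0,0.09],[0.048,0,0.18],[0.048,0,0.21]],"yaw":[0,0,0],"jaw":[1,1,1]}'
python3 -m jog '{"translation":[[-0.005,0,0.02],[-0.01,0,0.035],[-0.015,0,0.05],[-0.015,0,0.05]],"yaw":[0,0,0,0],"jaw":[1,1,1,1]}'
python3 -c "
from h import *
where()"
```

```text
time: 3.88
position: [0.6053, -0.1873, 0.3602]
tool_rot: [-2.286, -2.15, 0.003]
ft_force: [0.8, 0.1, 0.4]
grip_width: 0.006
grip_force: 0.0
time: 4.38
position: [0.6058, -0.1913, 0.3527]
tool_rot: [2.289, 2.151, -0.0]
ft_force: [0.7, 0.6, -0.4]
grip_width: 0.006
grip_force: 0.0
t 4.38 tip [ 0.6058 -0.1914  0.1705] clamp [-0.1527 -0.0003  0.1705] F [ 0.7  0.6 -0.4] w 0.006 0.0
```

```bash
python3 -m jog '{"translation":[[-0.01,0,0.03],[-0.02,0,0.06],[-0.03,0,0.06],[-0.03,0,0.06]],"yaw":[0,0,0,0],"jaw":[1,1,1,1]}'
python3 -m jog '{"translation":[[-0.008,0,0.02],[-0.016,0,0.03],[-0.024,0,0.05],[-0.024,0,0.05]],"yaw":[0,0,0,0],"jaw":[1,1,1,1]}'
python3 -c "
from h import *
where()"
```

```text
time: 4.88
position: [0.6053, -0.1973, 0.3404]
tool_rot: [-2.289, -2.151, 0.001]
ft_force: [0.3, 0.8, 0.4]
grip_width: 0.002
grip_force: 0.0
time: 5.38
position: [0.6053, -0.2019, 0.3313]
tool_rot: [2.288, 2.151, 0.001]
ft_force: [-0.9, 0.4, 6.0]
grip_width: 0.005
grip_force: 2.3
t 5.38 tip [ 0.6055 -0.202   0.1491] clamp [-0.1633 -0.0008  0.1491] F [-0.9  0.4  6. ] w 0.005 2.3
```

```bash
python3 -m jog '{"translation":[[-0.013,0,0.018],[-0.025,0,0.036],[-0.038,0,0.055],[-0.05,0,0.075],[-0.05,0,0.075]],"yaw":[0,0,0,0,0],"jaw":[1,1,1,1,1]}'
python3 -m jog '{"translation":[[-0.01,0,0.018],[-0.02,0,0.036],[-0.03,0,0.055],[-0.03,0,0.055]],"yaw":[0,0,0,0],"jaw":[1,1,1,1]}'
python3 -c "
from h import *
where()"
```

```text
time: 6.0
position: [0.605, -0.2105, 0.3172]
tool_rot: [2.287, 2.153, 0.003]
ft_force: [-1.7, 3.1, 7.7]
grip_width: 0.004
grip_force: 4.0
time: 6.5
position: [0.6048, -0.2159, 0.3063]
tool_rot: [-2.287, -2.154, -0.004]
ft_force: [-2.3, 4.0, 8.0]
grip_width: 0.006
grip_force: 4.6
t 6.5 tip [ 0.6051 -0.2155  0.1241] clamp [-0.1768 -0.0012  0.1241] F [-2.3  4.   8. ] w 0.006 4.6
```

```bash
python3 -m jog '{"translation":[[-0.01,0,0.016],[-0.018,0,0.032],[-0.025,0,0.045],[-0.025,0,0.045]],"yaw":[0,0,0,0],"jaw":[1,1,1,1]}'
for i in 1; do python3 -m jog '{"translation":[[-0.005,0,0.01],[-0.009,0,0.02],[-0.009,0,0.02]],"yaw":[0,0,0],"jaw":[1,1,1]}'; done
python3 -c "
from h import *
where()"
```

```text
time: 7.0
position: [0.6045, -0.2201, 0.2966]
tool_rot: [-2.285, -2.153, -0.005]
ft_force: [-0.7, 5.5, 6.9]
grip_width: 0.007
grip_force: 3.5
time: 7.38
position: [0.6043, -0.2218, 0.2921]
tool_rot: [-2.285, -2.153, -0.005]
ft_force: [-0.1, 5.2, 5.0]
grip_width: 0.007
grip_force: 2.7
t 7.38 tip [ 0.6045 -0.2211  0.1099] clamp [-0.1824 -0.0009  0.1099] F [-0.1  5.2  5. ] w 0.007 2.7
```

```bash
python3 -m jog '{"translation":[[-0.003,0,0.01],[-0.006,0,0.02],[-0.006,0,0.02]],"yaw":[0,0,0],"jaw":[1,1,1]}'
python3 -m jog '{"translation":[[-0.003,0,0.01],[-0.004,0,0.018],[-0.004,0,0.018]],"yaw":[0,0,0],"jaw":[1,1,1]}'
python3 -c "
from h import *
where()"
```

```text
time: 7.75
position: [0.6042, -0.2232, 0.288]
tool_rot: [-2.285, -2.153, -0.004]
ft_force: [0.6, 4.4, 4.4]
grip_width: 0.002
grip_force: 2.5
time: 8.12
position: [0.604, -0.2249, 0.2843]
tool_rot: [-2.286, -2.153, -0.003]
ft_force: [0.5, 4.8, 4.6]
grip_width: 0.006
grip_force: 2.6
t 8.12 tip [ 0.6042 -0.2246  0.1021] clamp [-0.1859 -0.0008  0.1021] F [0.5 4.8 4.6] w 0.006 2.6
```

```bash
python3 -m jog '{"translation":[[-0.002,0,0.007],[-0.003,0,0.014],[-0.003,0,0.014]],"yaw":[0,0,0],"jaw":[1,1,1]}'
python3 -c "
from h import *
where()"
```

```text
time: 8.5
position: [0.6036, -0.2273, 0.2812]
tool_rot: [2.288, 2.152, 0.0]
ft_force: [1.7, 3.5, 3.3]
grip_width: 0.005
grip_force: 2.3
t 8.5 tip [ 0.6036 -0.2274  0.099 ] clamp [-0.1887 -0.0004  0.099 ] F [1.7 3.5 3.3] w 0.005 2.3
```

```bash
python3 -m jog '{"translation":[[0,0,0.007],[0,0,0.014],[0,0,0.014]],"yaw":[0,0,0],"jaw":[1,1,1]}'|grep -E "posi|ft_"
```

```text
position: [0.6035, -0.2278, 0.2784]
ft_force: [1.6, 1.8, 3.1]
```

```bash
python3 -m jog '{"translation":[[0,0,0.007],[0,0,0.012],[0,0,0.012]],"yaw":[0,0,0],"jaw":[1,1,1]}'|grep -E "posi|ft_"
```

```text
position: [0.6034, -0.228, 0.2761]
ft_force: [0.6, 0.4, 4.0]
```

```bash
python3 -m jog '{"translation":[[0,0,0.007],[0,0,0.012],[0,0,0.012]],"yaw":[0,0,0],"jaw":[1,1,1]}'|grep -E "posi|ft_"
```

```text
position: [0.6034, -0.2283, 0.2738]
ft_force: [1.3, -1.5, 4.0]
```

```bash
python3 -m jog '{"translation":[[0,0,0.007],[0,0,0.012],[0,0,0.012]],"yaw":[0,0,0],"jaw":[1,1,1]}'|grep -E "posi|ft_"
```

```text
position: [0.6033, -0.228, 0.2713]
ft_force: [1.5, -1.7, 4.6]
```

```bash
python3 -m jog '{"translation":[[0,0,0.007],[0,0,0.012],[0,0,0.012]],"yaw":[0,0,0],"jaw":[1,1,1]}'|grep -E "posi|ft_"
```

```text
position: [0.6033, -0.2272, 0.2686]
ft_force: [0.4, -2.7, 3.7]
```

```bash
python3 -m jog '{"translation":[[0,0,0.006],[0,0,0.01],[0,0,0.01]],"yaw":[0,0,0],"jaw":[1,1,1]}'|grep -E "posi|ft_"
```

```text
position: [0.6034, -0.2269, 0.2666]
ft_force: [-0.1, -0.9, 2.7]
```

```bash
python3 -m jog '{"translation":[[0,0,0.006],[0,0,0.01],[0,0,0.01]],"yaw":[0,0,0],"jaw":[1,1,1]}'|grep -E "posi|ft_"
```

```text
position: [0.6034, -0.227, 0.2647]
ft_force: [-0.2, -1.4, 3.0]
```

```bash
python3 -m jog '{"translation":[[0,0,0.006],[0,0,0.01],[0,0,0.01]],"yaw":[0,0,0],"jaw":[1,1,1]}'|grep -E "posi|ft_"
```

```text
position: [0.6035, -0.227, 0.2627]
ft_force: [-0.2, -0.6, 2.0]
```

```bash
python3 -m jog '{"translation":[[0,0,0.006],[0,0,0.01],[0,0,0.01]],"yaw":[0,0,0],"jaw":[1,1,1]}'|grep -E "posi|ft_"
```

```text
position: [0.6035, -0.227, 0.2607]
ft_force: [-0.1, -0.9, 2.3]
```

```bash
python3 -m jog '{"translation":[[0,0,0.006],[0,0,0.01],[0,0,0.01]],"yaw":[0,0,0],"jaw":[1,1,1]}'|grep -E "posi|ft_"
```

```text
position: [0.6037, -0.227, 0.2599]
ft_force: [-1.7, -0.5, 7.4]
```

```bash
python3 -m jog '{"translation":[[0,0,0.005],[0,0,0.006],[0,0,0.006]],"yaw":[0,0,0],"jaw":[1,1,1]}'|grep -E "posi|ft_"
```

```text
position: [0.6039, -0.2269, 0.2598]
ft_force: [-2.9, -1.6, 11.9]
```

Stop reached. Lift off, wait over a second, and look.

```bash
python3 -m jog '{"translation":[[0,0,-0.05],[0,0,-0.2],[0,0,-0.4],[0,0,-0.6],[0,0,-0.6],[0,0,-0.6],[0,0,-0.6],[0,0,-0.6]],"yaw":[0,0,0,0,0,0,0,0],"jaw":[1,1,1,1,1,1,1,1]}'|grep -E "posi|ft_"
python3 -m jog '{"translation":[[-0.3,0,0],[-0.5,0,0],[-0.5,0,0],[-0.5,0,0],[-0.5,0,0],[-0.5,0,0]],"yaw":[0,0,0,0,0,0],"jaw":[1,1,1,1,1,1]}'|grep -E "time|posi|ft_"
python3 - <<'E'
from h import *
a=ctrl.get_image("top");b=ctrl.get_image("side")
cv2.imwrite("pics/t2.png",a["pixels"]);cv2.imwrite("pics/s2.png",b["pixels"])
A=cv2.resize(a["pixels"][140:205,195:375],None,fx=4.4,fy=4.4,interpolation=cv2.INTER_CUBIC)
B=cv2.resize(b["pixels"][170:245,195:270],None,fx=4,fy=4,interpolation=cv2.INTER_CUBIC)
o=np.zeros((590,792,3),np.uint8);o[:286]=A[:,:792];o[288:588,:300]=B
cv2.imwrite("pics/c2.png",o)
E
```

```text
position: [0.6033, -0.227, 0.3763]
ft_force: [-0.6, 0.0, 0.2]
time: 14.38
position: [0.5978, -0.3255, 0.378]
ft_force: [0.1, -0.0, 0.6]
```

View pics/c2.png

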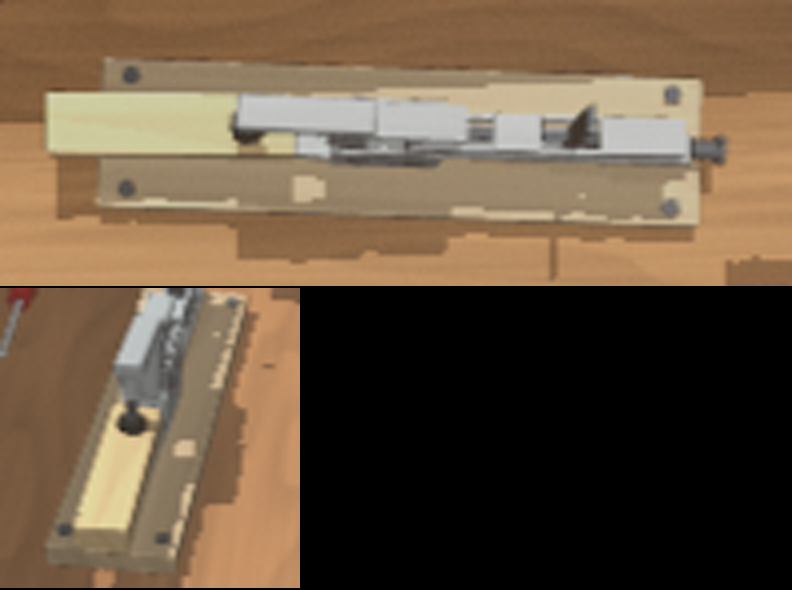

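The handle is down and locked: it ends at top crop (690,140), the tab's tip is at (592,108), and the pad sits on the dowel at (245,125). Next I locate the tab in both views.

Run:
```python
from h import *
a=ctrl.get_image("top");b=ctrl.get_image("side")
A=lambda x,y:(np.array([x,y])+.5)/4.4-.5+[195,140]
for l,im in(("top",a),("side",b)):
    for r in ctrl.silhouettes("release_tab",im):
        ys,xs=np.nonzero(r["region"]);print(l,r["p"],r["at"],xs.min(),xs.max(),ys.min(),ys.max(),len(xs))
B=cv2.resize(b["pixels"][130:215,205:265],None,fx=7,fy=7,interpolation=cv2.INTER_CUBIC);cv2.imwrite("pics/cs3.png",B)
for c in((-.131,.005,.148),(-.131,-.005,.148),(-.136,0,.09)):
    X=np.r_[O+u*c[0]+n*c[1],c[2]];print(pix(a,X),pix(b,X))
where()
```

```text
top 0.54 [325.3, 168.2] 324 331 164 173 59
side 0.41 [239.2, 159.4] 237 241 152 170 91
[327.6448118  170.15786233] [240.44492504 152.05321246]
[327.72368469 166.35685968] [237.57603119 151.86585098]
[325.78866026 171.43256169] [239.60789466 166.04072919]
t 14.68 tip [ 0.5974 -0.3268  0.1956] clamp [-0.2883 -0.0004  0.1956] F [-0.2  0.1  0.2] w 0.008 0.0
```

View pics/cs3.png

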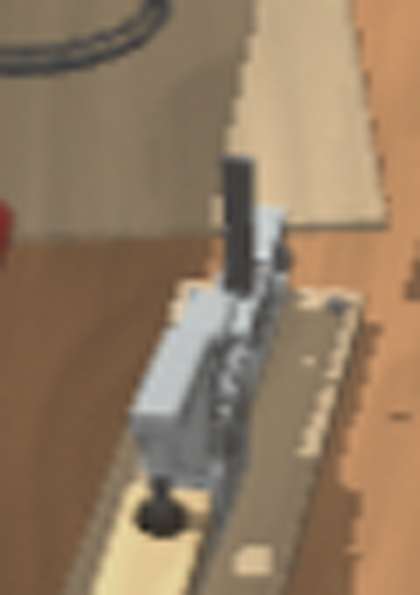

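The tab stands upright in the side crop, top at (237,158) and base at (237,290). That agrees with my predicted (239,152) in the full image.

Run:
```python
from h import *
a=ctrl.get_image("top");b=ctrl.get_image("side")
for p in((329.7,166.5),(328.5,167.5)):
    T,r=tri(a,p,b,(238.9,152.7));print(np.round([(T[:2]-O)@u,(T[:2]-O)@n,T[2],r],4))
rows((-.095,0,.22)); rows((-.095,0,.125))
```

```text
[-0.1374 -0.0037  0.1419  0.0041]
[-0.1339 -0.0019  0.1437  0.0017]
t 14.78 tip [ 0.5974 -0.3269  0.1956] clamp [-0.2884 -0.0004  0.1956] F [-0.2 -0.2  0.3] w 0.01 0.0
tool y dir [ 0.998 -0.061 -0.   ] z [-0. -0. -1.] -> rows [ 0.967 -0.001 -0.122]
t 14.78 tip [ 0.5974 -0.3269  0.1956] clamp [-0.2884 -0.0004  0.1956] F [-0.2 -0.2  0.3] w 0.01 0.0
tool y dir [ 0.998 -0.061 -0.   ] z [-0. -0. -1.] -> rows [ 0.967 -0.001  0.353]
```

```bash
python3 -m jog '{"translation":[[0.2,0.01,-0.1],[0.5,0.01,-0.12],[0.8,0.01,-0.12],[0.967,0.01,-0.1],[0.967,0.01,0.1],[0.967,0.01,0.353],[0.967,0.01,0.353]],"yaw":[0,0,0,0,0,0,0],"jaw":[1,1,1,1,1,1,1]}'|grep -E "time|posi|ft_"
python3 -m jog '{"translation":[[-0.04,0,0],[-0.08,0,0],[-0.1,0,0],[-0.1,0,0]],"yaw":[0,0,0,0],"jaw":[1,1,1,1]}'|grep -E "posi|ft_"
python3 -c "
from h import *
where()"
```

```text
time: 15.65
position: [0.6095, -0.1341, 0.3032]
ft_force: [-0.1, 0.5, 0.3]
position: [0.6101, -0.1548, 0.3079]
ft_force: [0.3, -0.4, -0.4]
t 16.15 tip [ 0.6103 -0.1549  0.1257] clamp [-0.116  -0.0026  0.1257] F [ 0.3 -0.4 -0.4] w 0.009 0.0
```

```bash
python3 -m jog '{"translation":[[-0.02,0,0],[-0.04,0,0],[-0.04,0,0]],"yaw":[0,0,0],"jaw":[1,1,1]}'|grep -E "posi|ft_"
python3 -m jog '{"translation":[[-0.015,0,0],[-0.03,0,0],[-0.03,0,0]],"yaw":[0,0,0],"jaw":[1,1,1]}'|grep -E "posi|ft_"
```

```text
position: [0.6096, -0.1621, 0.3071]
ft_force: [0.1, 1.1, 0.5]
position: [0.6094, -0.1673, 0.3075]
ft_force: [-0.4, 3.2, 3.0]
```

```bash
python3 -m jog '{"translation":[[-0.015,0,0],[-0.03,0,0],[-0.04,0,0],[-0.04,0,0]],"yaw":[0,0,0,0],"jaw":[1,1,1,1]}'|grep -E "posi|ft_"
python3 -m jog '{"translation":[[-0.015,0,0],[-0.03,0,0],[-0.03,0,0]],"yaw":[0,0,0],"jaw":[1,1,1]}'|grep -E "posi|ft_"
```

```text
position: [0.6091, -0.1755, 0.308]
ft_force: [-0.2, 3.2, 4.5]
position: [0.6087, -0.1822, 0.308]
ft_force: [0.1, 3.3, 5.4]
```

```bash
python3 -m jog '{"translation":[[-0.015,0,0],[-0.025,0,0],[-0.025,0,0]],"yaw":[0,0,0],"jaw":[1,1,1]}'|grep -E "posi|ft_"
```

```text
position: [0.6083, -0.1875, 0.3075]
ft_force: [0.9, 0.8, 4.0]
```

```bash
python3 -m jog '{"translation":[[-0.015,0,0],[-0.03,0,0],[-0.03,0,0]],"yaw":[0,0,0],"jaw":[1,1,1]}'|grep -E "posi|ft_"
python3 -c "
from h import *
b=ctrl.get_image('side');where()
B=cv2.resize(b['pixels'][120:225,195:275],None,fx=5.5,fy=5.5,interpolation=cv2.INTER_CUBIC);cv2.imwrite('pics/cs4.png',B)"
```

```text
position: [0.6075, -0.1933, 0.3066]
ft_force: [2.0, 2.6, -0.2]
t 18.57 tip [ 0.6074 -0.1932  0.1244] clamp [-0.1544 -0.0021  0.1244] F [2.2 2.4 0.8] w 0.005 1.4
```

View pics/cs4.png

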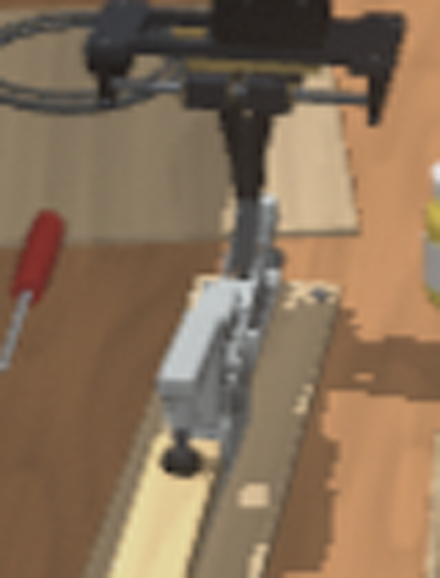

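The tab leans back under the fingertip (crop (245,200)). The handle end is at crop (268,203), a few pixels higher than when locked, and the pad is still down. I push a little further, slightly lower.

```bash
python3 -m jog '{"translation":[[-0.01,0,0.005],[-0.02,0,0.01],[-0.025,0,0.01]],"yaw":[0,0,0],"jaw":[1,1,1]}'|grep -E "posi|ft_"
```

```text
position: [0.6073, -0.1974, 0.3048]
ft_force: [2.1, 5.6, 0.2]
```

```bash
python3 -m jog '{"translation":[[-0.01,0,0],[-0.02,0,0],[-0.02,0,0]],"yaw":[0,0,0],"jaw":[1,1,1]}'|grep -E "posi|ft_"
```

```text
position: [0.6074, -0.1987, 0.3047]
ft_force: [1.5, 8.9, 1.1]
```

```bash
python3 -m jog '{"translation":[[-0.01,0,0],[-0.02,0,0],[-0.02,0,0]],"yaw":[0,0,0],"jaw":[1,1,1]}'|grep -E "posi|ft_"
```

```text
position: [0.6075, -0.2, 0.3046]
ft_force: [1.2, 14.3, 1.5]
```

```bash
python3 -m jog '{"translation":[[0.1,0,-0.05],[0.3,0,-0.25],[0.45,0,-0.5],[0.45,0,-0.6],[0.45,0,-0.6]],"yaw":[0,0,0,0,0],"jaw":[1,1,1,1,1]}'|grep -E "time|posi|ft_"
python3 -c "
from h import *
b=ctrl.get_image('side');a=ctrl.get_image('top');where()
A=cv2.resize(a['pixels'][140:205,195:375],None,fx=4.4,fy=4.4,interpolation=cv2.INTER_CUBIC)
B=cv2.resize(b['pixels'][145:245,195:270],None,fx=3,fy=3,interpolation=cv2.INTER_CUBIC)
o=np.zeros((590,792,3),np.uint8);o[:286]=A[:,:792];o[288:588,:225]=B
cv2.imwrite('pics/c5.png',o)"
```

```text
time: 20.32
position: [0.6123, -0.1178, 0.4265]
ft_force: [-0.2, -0.6, -0.4]
t 20.43 tip [ 0.6112 -0.1187  0.2411] clamp [-0.0798 -0.0012  0.2411] F [ 0.1  0.2 -0.5] w 0.005 0.0
```

View pics/c5.png

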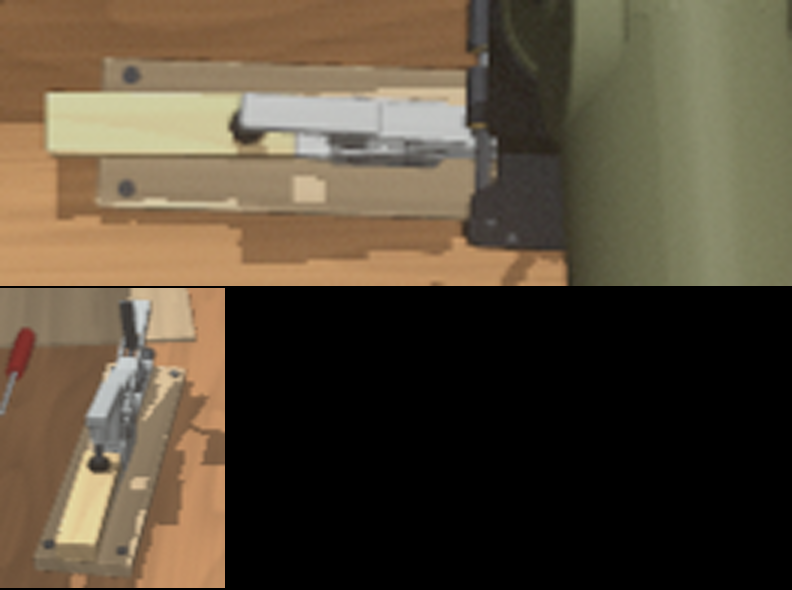

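The handle has sprung up (side crop (140,310)) and the jaw has lifted. The batten is undisturbed, its outer end still at top crop (45,125). Now go to the batten.

```bash
python3 -m jog '{"translation":[[0.3,0,0],[0.6,0,0],[0.9,0,0],[0.95,0,0],[0.95,0,0]],"yaw":[0,0,0,0,0],"jaw":[0,0,0,0,0]}' 15|grep -E "time|posi|ft_"
python3 -c "
from h import *
rows((.152,-.002,.1));rows((.152,-.002,.036))
a=ctrl.get_image('top');b=ctrl.get_image('side')
for l,im in(('top',a),('side',b)):
  for r in ctrl.silhouettes('batten_center',im):
    X=atz(im,r['at'],.064);print(l,r['p'],r['at'],np.round([(X[:2]-O)@u,(X[:2]-O)@n],3))
"
```

```text
time: 21.05
position: [0.624, 0.0729, 0.4231]
ft_force: [0.2, -0.6, 0.1]
t 21.05 tip [0.6234 0.0726 0.2409] clamp [ 0.1119 -0.0014  0.2409] F [ 0.2 -0.6  0.1] w 0.487 0.0
tool y dir [ 0.998 -0.061 -0.003] z [-0.003 -0.001 -1.   ] -> rows [0.201 0.005 0.704]
t 21.05 tip [0.6234 0.0726 0.2409] clamp [ 0.1119 -0.0014  0.2409] F [ 0.2 -0.6  0.1] w 0.487 0.0
tool y dir [ 0.998 -0.061 -0.003] z [-0.003 -0.001 -1.   ] -> rows [0.202 0.006 1.024]
top 0.93 [271.8, 107.3] [ 0.017 -0.183]
top 0.68 [159.7, 295.6] [0.307 0.357]
side 0.97 [171.5, 202.0] [ 0.08  -0.183]
side 0.84 [224.9, 219.1] [0.145 0.004]
side 0.73 [346.6, 285.3] [0.371 0.354]
side 0.18 [174.7, 248.2] [ 0.296 -0.105]
```

```bash
python3 -m jog '{"translation":[[0.2,0.005,0],[0.2,0.005,0.1],[0.2,0.005,0.2],[0.2,0.005,0.4],[0.2,0.005,0.6],[0.2,0.005,0.7],[0.2,0.005,0.7]],"yaw":[0,0,0,0,0,0,0],"jaw":[0,0,0,0,0,0,0]}' 15
python3 -m jog '{"translation":[[0,0,0.1],[0,0,0.2],[0,0,0.3],[0,0,0.32],[0,0,0.32]],"yaw":[0,0,0,0,0],"jaw":[0,0,0,0,0]}'|grep -E "time|posi|ft_"
python3 -c "
from h import *
where()"
```

```text
time: 22.12
position: [0.6272, 0.1121, 0.2833]
tool_rot: [-2.289, -2.149, 0.005]
ft_force: [0.9, 0.6, -0.1]
grip_width: 0.996
grip_force: 0.0
time: 22.75
position: [0.6275, 0.1136, 0.2208]
ft_force: [0.0, 0.1, 0.1]
t 22.75 tip [0.6274 0.1136 0.0386] clamp [ 0.1531 -0.0028  0.0386] F [0.  0.1 0.1] w 1.001 0.0
```

```bash
python3 -m jog '{"translation":[[0,0,0],[0,0,0],[0,0,0],[0,0,0],[0,0,0],[0,0,0],[0,0,0],[0,0,0]],"yaw":[0,0,0,0,0,0,0,0],"jaw":[0.2,0.4,0.5,0.55,0.6,0.7,0.8,0.8]}' 12
python3 -c "
from h import *
where()"
```

```text
time: 23.75
position: [0.6275, 0.1135, 0.2211]
tool_rot: [2.289, 2.152, -0.0]
ft_force: [-0.0, -0.0, 0.8]
grip_width: 0.458
grip_force: 11.9
t 23.75 tip [0.6275 0.1134 0.0389] clamp [ 0.1529 -0.0029  0.0389] F [-0.  -0.   0.8] w 0.458 11.9
```

Gripped at 40 mm with no side force. I draw it out slowly.

```bash
python3 -m jog '{"translation":[[0.015,0,0],[0.03,0,0],[0.05,0,0],[0.05,0,0]],"yaw":[0,0,0,0],"jaw":[0.8,0.8,0.8,0.8]}' 20
python3 -m jog '{"translation":[[0.04,0,0],[0.1,0,0],[0.16,0,0],[0.22,0,0],[0.28,0,0],[0.34,0,0],[0.4,0,0],[0.4,0,0]],"yaw":[0,0,0,0,0,0,0,0],"jaw":[0.8,0.8,0.8,0.8,0.8,0.8,0.8,0.8]}'
python3 -c "
from h import *
where()"
```

```text
time: 24.25
position: [0.628, 0.1244, 0.2211]
tool_rot: [-2.287, -2.153, -0.001]
ft_force: [-0.2, 0.7, 0.4]
grip_width: 0.457
grip_force: 19.9
time: 25.25
position: [0.6327, 0.2053, 0.2212]
tool_rot: [-2.285, -2.154, -0.001]
ft_force: [-0.1, 0.3, -0.7]
grip_width: 0.461
grip_force: 19.9
t 25.25 tip [0.6326 0.2055 0.039 ] clamp [ 0.2452 -0.0023  0.039 ] F [-0.1  0.3 -0.7] w 0.461 19.9
```

```bash
python3 -m jog '{"translation":[[0.1,0,0],[0.15,0,-0.05],[0.15,0,-0.2],[0.15,0,-0.35],[0.15,0,-0.5],[0.15,0,-0.6],[0.15,0,-0.6]],"yaw":[0,0,0,0,0,0,0],"jaw":[0.8,0.8,0.8,0.8,0.8,0.8,0.8]}'
python3 - <<'E'
from h import *
t,R=where()
for z in(.12,.03,.007):print(np.round(R.T@(np.array([.437,.042,z])-t)/.2,3))
a=ctrl.get_image("top");b=ctrl.get_image("side")
for im,l in((a,"top"),(b,"side")):
    for r in ctrl.silhouettes("tray",im)[:2]:
        rc=cv2.minAreaRect(cv2.findNonZero(r["region"].astype(np.uint8)));print(l,r["p"],rc,[np.round(atz(im,p,.01)[:2],3) for p in cv2.boxPoints(rc)])
cv2.imwrite("pics/t6.png",cv2.resize(np.hstack([a["pixels"][130:290,120:370],b["pixels"][100:260,150:350]]),None,fx=1.7,fy=1.7))
E
```

```text
time: 26.12
position: [0.6351, 0.2341, 0.3431]
tool_rot: [2.287, 2.152, 0.005]
ft_force: [0.1, 0.4, -1.6]
grip_width: 0.458
grip_force: 19.9
t 26.12 tip [0.6357 0.2343 0.1609] clamp [ 0.2741 -0.0036  0.1609] F [ 0.1  0.4 -1.6] w 0.458 19.9
[-1.021 -0.934  0.2  ]
[-1.021 -0.935  0.65 ]
[-1.022 -0.935  0.765]
top 0.86 ((262.5787048339844, 242.2548828125), (47.03794860839844, 69.97144317626953), 88.36341857910156) [array([0.483, 0.105]), array([ 0.484, -0.099]), array([ 0.348, -0.098]), array([0.347, 0.103])]
side 0.62 ((294.0, 219.5), (43.0, 44.0), 90.0) [array([ 0.487, -0.101]), array([ 0.336, -0.113]), array([0.346, 0.121]), array([0.477, 0.132])]
```

View pics/t6.png

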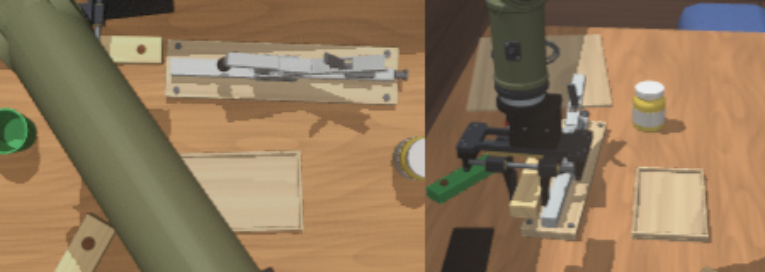

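The batten is held level. The dowel is flush at (142,49), the clamp is open and the tray is empty at (255,190). Now carry it over.

```bash
python3 -m jog '{"translation":[[0,-0.2,0],[-0.05,-0.42,0],[-0.15,-0.64,0],[-0.3,-0.83,0],[-0.45,-0.93,0],[-0.6,-0.935,0],[-0.6,-0.935,0],[-0.6,-0.935,0]],"yaw":[0,0,0,-0.01,-0.02,-0.0245,-0.0245,-0.0245],"jaw":[0.8,0.8,0.8,0.8,0.8,0.8,0.8,0.8]}'
python3 - <<'E'
from h import *
t,R=where();print(R[:,0])
for z in(.12,.03,.007):print(np.round(R.T@(np.array([.437,.042,z])-t)/.2,3))
E
```

```text
time: 27.32
position: [0.4408, 0.1254, 0.3407]
tool_rot: [-2.203, -2.238, 0.0]
ft_force: [0.1, 0.0, -1.2]
grip_width: 0.457
grip_force: 19.9
t 27.32 tip [0.4406 0.1255 0.1585] clamp [0.1533 0.1843 0.1585] F [ 0.1  0.  -1.2] w 0.457 19.9
[-1.55573676e-02  9.99878825e-01  5.51322147e-04]
[-0.417 -0.025  0.192]
[-0.418 -0.024  0.642]
[-0.418 -0.024  0.757]
```

```bash
python3 -m jog '{"translation":[[-0.2,-0.02,0],[-0.4,-0.02,0.05],[-0.418,-0.022,0.2],[-0.418,-0.022,0.4],[-0.418,-0.022,0.55],[-0.418,-0.022,0.65],[-0.418,-0.022,0.65],[-0.418,-0.022,0.65]],"yaw":[0,0,0,0,0,0,0,0],"jaw":[0.8,0.8,0.8,0.8,0.8,0.8,0.8,0.8]}'
python3 -m jog '{"translation":[[0,0,0.03],[0,0,0.06],[0,0,0.08],[0,0,0.08]],"yaw":[0,0,0,0],"jaw":[0.8,0.8,0.8,0.8]}'
python3 -c "
from h import *
where()"
```

```text
time: 28.32
position: [0.4384, 0.0421, 0.2117]
tool_rot: [2.203, 2.24, 0.002]
ft_force: [-0.3, 0.8, -0.5]
grip_width: 0.46
grip_force: 19.9
time: 28.82
position: [0.4376, 0.0412, 0.1948]
tool_rot: [-2.204, -2.238, 0.001]
ft_force: [0.0, 0.0, -0.4]
grip_width: 0.461
grip_force: 19.9
t 28.82 tip [0.4374 0.0412 0.0126] clamp [0.069  0.1822 0.0126] F [ 0.   0.  -0.4] w 0.461 19.9
```

```bash
python3 -m jog '{"translation":[[0,0,0.01],[0,0,0.02],[0,0,0.02]],"yaw":[0,0,0],"jaw":[0.8,0.8,0.8]}'|grep -E "posi|ft_"
python3 -m jog '{"translation":[[0,0,0.005],[0,0,0.008],[0,0,0.008]],"yaw":[0,0,0],"jaw":[0.8,0.8,0.8]}'|grep -E "posi|ft_"
```

```text
position: [0.4377, 0.0413, 0.191]
ft_force: [-0.5, 0.1, -2.6]
position: [0.4377, 0.0413, 0.1895]
ft_force: [-0.8, 0.5, -2.1]
```

```bash
python3 -m jog '{"translation":[[0,0,0.003],[0,0,0.005],[0,0,0.005]],"yaw":[0,0,0],"jaw":[0.8,0.8,0.8]}'|grep -E "posi|ft_"
```

```text
position: [0.4378, 0.0413, 0.1886]
ft_force: [-1.1, 1.3, 0.7]
```

```bash
python3 -m jog '{"translation":[[0,0,0.003],[0,0,0.005],[0,0,0.005]],"yaw":[0,0,0],"jaw":[0.8,0.8,0.8]}'|grep -E "posi|ft_"
```

```text
position: [0.4379, 0.0414, 0.1886]
ft_force: [-6.3, -0.5, 12.8]
```

Floor felt. The near finger is close to the tray wall, so I lift a little, shift 8 mm inwards, and set down again.

```bash
python3 -m jog '{"translation":[[0,0,-0.015],[0,-0.02,-0.02],[0,-0.04,-0.02],[0,-0.04,-0.02],[0,-0.04,-0.01],[0,-0.04,-0.005],[0,-0.04,-0.005]],"yaw":[0,0,0,0,0,0,0],"jaw":[0.8,0.8,0.8,0.8,0.8,0.8,0.8]}'
python3 -c "
from h import *
where()"
```

```text
time: 31.2
position: [0.4298, 0.0412, 0.1886]
tool_rot: [-2.204, -2.238, 0.001]
ft_force: [-1.8, -0.7, 3.3]
grip_width: 0.463
grip_force: 22.4
t 31.2 tip [0.4297 0.0411 0.0064] clamp [0.0684 0.1899 0.0064] F [-1.8 -0.7  3.3] w 0.463 22.4
```

Resting lightly on the floor. Open gently to about 50 mm, then lift.

```bash
python3 -m jog '{"translation":[[0,0,0],[0,0,0],[0,0,0],[0,0,0]],"yaw":[0,0,0,0],"jaw":[0.52,0.48,0.43,0.43]}' 5
python3 -m jog '{"translation":[[0,0,-0.02],[0,0,-0.06],[0,0,-0.12],[0,0,-0.25],[0,0,-0.5],[0,0,-0.8],[0,0,-0.9],[0,0,-0.9]],"yaw":[0,0,0,0,0,0,0,0],"jaw":[0.43,0.43,0.43,0.43,0.43,0.43,0.43,0.43]}'
python3 -m jog '{"translation":[[0,0.2,0],[0.2,0.4,0],[0.5,0.5,0],[0.8,0.5,0],[1,0.5,0],[1,0.5,0],[1,0.5,0],[1,0.5,0]],"yaw":[0,0,0,0,0,0,0,0],"jaw":[0.43,0.43,0.43,0.43,0.43,0.43,0.43,0.43]}'|grep -E "time|posi"
python3 -c "
from h import *
a=ctrl.get_image('top');b=ctrl.get_image('side')
cv2.imwrite('pics/t7.png',cv2.resize(np.hstack([a['pixels'][100:290,140:390],b['pixels'][100:290,150:340]]),None,fx=1.8,fy=1.8))"
```

```text
time: 31.7
position: [0.4301, 0.0412, 0.1887]
tool_rot: [2.204, 2.238, 0.001]
ft_force: [0.5, 0.7, 2.0]
grip_width: 0.561
grip_force: 0.6
time: 32.7
position: [0.4302, 0.0415, 0.3707]
tool_rot: [2.201, 2.236, 0.004]
ft_force: [-0.6, 0.6, -0.7]
grip_width: 0.569
grip_force: 0.0
time: 33.7
position: [0.5271, 0.2409, 0.3678]
```

View pics/t7.png

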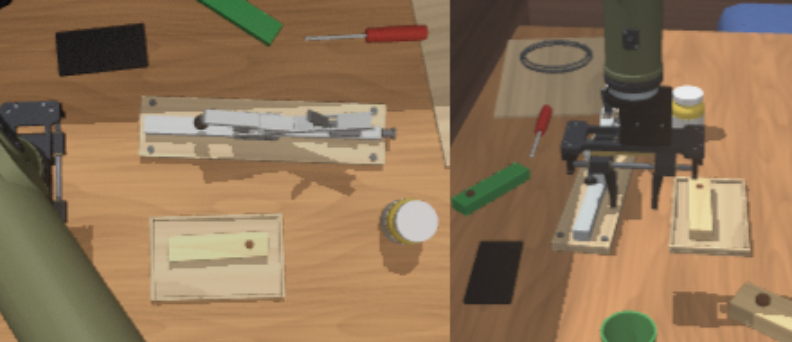

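The batten lies flat in the tray, dowel up and flush at (249,244). The clamp is open, the other things look undisturbed, and the gripper is clear.

```bash
python3 -c "
from h import *
print(ctrl.close_job())"
```

```text
the job is handed in; nothing more can be done
None
```

The job is done and handed in: I locked the clamp (dowel flush), took the hand off, released it, and laid the batten dowel up, flat in the tray, with the clamp left open; it took about 34 s, with at most about 15 N felt on the clamp.

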